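# Key and seat the retaining plate of a tape-roll holder

### The job

The round retaining plate on the packing-tape holder is standing proud of its seat because its rim notch is not over the holder's fixed pin. With closed fingers, push the plate round by one of its studs until the notch is over the pin, then press gently on the dome in its middle until the plate is fully home. Do not pinch a stud, pull the plate up or force it, leave the things around it where they are, and finish clear of everything.

Things in the scene. Friction and masses are not known exactly. Their poses are not given: they have to be found in the camera images.
- holder: Fixed tape-roll holder: grey base 180 x 150 x 12 mm; origin at the centre of its underside, on the plate's vertical turning axis; z up. A roll of packing tape (79 mm across) lies on it about the axis. On its -x side stands a grey post (14 x 16 mm, centred 74 mm from the axis, outside the plate's rim, top 59 mm above the worktop) with the pin.
- pin_end (a point): Inner end of the fixed steel pin: a level round bar, 9 mm thick, round-ended, that points from the post towards the axis; its end is 49 mm from the axis and its top is 59 mm above the worktop. It does not move.
- retainer: Round steel retaining plate above the roll, 128 mm across, 8 mm thick; origin on its turning axis at its underside, +x points through the middle of its only notch, z up. The notch is open at the rim, 16 mm wide, and reaches in to 46 mm from the axis. The underside is 60 mm above the worktop at the start and 50 mm when fully home. It turns either way without limit, stays where left (under 1 N at a stud turns it), and cannot tilt.
- notch (a point): Middle of the notch, 55 mm from the axis, at the level of the plate's upper face. The plate can go home when this lies in plan on the line from the axis through the pin, within about 3.5 mm sideways.
- dome_top (a point): Top of the low dark dome in the middle of the plate (42 mm across, 7 mm high), 15 mm above the plate's underside; the place to press.
- stud_a: One of three equal dark upright studs on the plate's upper face, 12 mm thick, 15 mm high, centred 44 mm from the axis and 120 degrees apart; origin at the centre of its foot, on the plate's upper face. This one is 60 degrees anticlockwise (from above) of the notch.
- stud_b: Like stud_a, but opposite the notch (180 degrees from it).
- stud_c: Like stud_a, but 60 degrees clockwise (from above) of the notch.
- press (a joint): How far the plate has been pressed down, m: 0 at the start, 0.010 fully home; negative if pulled up. A stiff sliding fit: about 5 N moves it down, and it stays where it is left. Unless the notch is over the pin, the plate stops on the pin 1 to 3 mm down.
- mug: Navy mug, 68 x 90 x 62 mm, loose, beside the holder; origin at its foot. Leave it.
- spare_roll: Part-used tape roll, 67 mm across, 37 mm high, loose, beside the holder; origin at the centre of its underside. Leave it.
- stapler: Stapler, 120 x 32 x 44 mm, loose, to the left; origin under its centre. Leave it.
- ramekin: White ribbed ramekin, 68 mm across, 36 mm high, loose, to the left; origin under its centre. Leave it.
- cutter: Yellow box cutter, 131 x 18 x 14 mm, loose, to the right; origin under its centre. Leave it.
- pad: White ticket pad, 60 x 85 x 19 mm, loose, to the right; origin under its centre. Leave it.

How it is judged:
At the end, for the whole second after the job is handed in: The plate is pressed down at least 8.5 of its 10 mm, with the middle of its notch within 6 mm sideways of the pin's line (the pin stands in the notch), and it is still (value of joint press above 0.0085 m and horizontal distance between notch and pin_end below 0.0085 m and y of notch in the frame of holder between -0.006 and 0.006 m and angular speed of retainer below 0.05 rad/s and linear speed of retainer below 0.005 m/s); the robot touches nothing.
It fails at once if the plate was pulled up more than 4 mm (value of joint press below -0.004 m).
It fails at once if a stud was pinched or forced (over 30 N) (contact force between the fingers and stud_a above 30 N or contact force between the fingers and stud_b above 30 N or contact force between the fingers and stud_c above 30 N).
It fails at once if the plate was forced (over 40 N) (contact force between the fingers and retainer above 40 N).
It fails at once if a thing beside the holder was moved more than 3 cm (distance of any of mug, spare_roll, stapler, ramekin, cutter, pad from where it was at the start of the episode above 0.03 m).
It also fails if it takes over 58 s, if anything falls off the work surface, if the arm or the gripper's body presses on something with over 40 N, if the wrist force passes 120 N, or if a joint passes its speed limit or range.

### The arm

A 6-joint arm with a two-finger parallel gripper is mounted at the origin on a cart in front of the work surface, level with it; the furniture and walls round the work are solid. World frame = base frame: x ahead of the robot, y to its left, z up, the work surface at z = 0. Lengths are in m, angles in rad, forces in N, time in s.
With the tool pointing down it reaches from about 0.425 to 0.95 m from the base axis. Payload 3.5 kg.
Tool frame: the origin (TCP) lies on the centre line of the jaws, within the pads' length; the fingertips stand 14 mm ahead of it and the grasp point (between the pads) lies 5 mm behind it (ctrl.finger_overhang is the distance from the TCP to the fingertips, in m); z points along the fingers, y is the line along which they close (so a half turn about z gives the same grasp; the last joint's range is limited). The gripper opens to 85 mm and grips with 20 to 120 N. Pads are 22 mm wide; open, the fingers measure 114 mm over their backs; the gripper's body (76 mm by 85 mm) begins 54 mm behind the grasp point. The pads swing forward as they close: fully open they stand 13 mm farther back than shut.
Start: joints at [-1.27, 0.286, 1.577, -0, 1.279, -0.15], TCP at [0.294, -0.608, 0.245] pointing down, gripper open.
Joint ranges: [-2.77, 2.77], [-0.9, 2.22], [0.21, 2.48], [-1.53, 4.67], [0.24, 2.81], [-2.84, 2.84]. Speed limits (rad/s): [2.79, 2.79, 3.14, 3.14, 3.14, 3.14].

### API

Orientations are given as a unit quaternion [x, y, z, w].
In Python, from plant import ctrl gives the robot as it stands.
- The arm moves only by the tool send_rows, never from a script. Its argument "moves" is text: rows parted by semicolons, each of 7 numbers parted by spaces: the turn, a rotation vector about the tool's x, y, z in units of 360 degrees (1.0 is 360 degrees), then the shift along the tool's x, y, z in units of 20 cm (1.0 is 20 cm), then the gripper's target within -1 to 1 (fully open at 1, half-way at 0, shut at -1). A call has 1 to 12 rows; each row is the pose to reach, as a shift and turn from the pose commanded when the call began, along the tool's axes at that moment, turning the shorter way round; what a row does not reach only later rows make up. A row lasts 1/8 s, in which the tool goes at most 62.5 mm and 10.7 degrees, less where a joint would pass 70% of its speed; a pose out of reach is approached as far as the arm can. A call with a number of a shift or a turn outside -1 to 1 is refused whole. A call with a gripper value outside its range is refused whole. The fingers move at their own pace and stop on an object; "newtons" is the grip in N (left out, the last holds). Time passes only in rows, so rows that repeat a pose let the fingers close. It gives the time, the measured TCP pose, the force, the opening and the grip force at its end, in the units of the state.
- ctrl.get_state(): the state, without advancing time (a new reading comes with each control period).
- ctrl.read_camera(name): name is "side" or "top"; returns a dict with "image" (480x640x3 uint8, red, green, blue), "fovy" (degrees; the focal length in pixels is half the picture's height over the tangent of half this angle, whatever the lens; pixels are square), "cx", "cy" (the principal point, pixels), "extrinsics" (4x4, takes a point from camera to world coordinates). Camera axes: x right, y up, looking along -z (the intrinsics and any distortion apply to the point x, -y, -z); pixel columns grow to the right and rows downward; lengths in m; the calibration is good to about 2 mm. A picture is of the moment at which its call begins. There is no depth.
- ctrl.sign_off(): hands the job in; it is judged then, once.
The state is a dict: "time": time; "qpos": joint angles; "dq": joint speeds; "joint_efforts": joint torques, N m; "eef_pos": TCP position; "tcp_rot": TCP orientation; "contact_force": force on the tool from outside, world axes, zero at the start; "wrist_torque": the same for the moment, N m; "opening": opening from 0.0 (shut) to 1.0 (fully open); "finger_force": force on a finger pad.
Only numpy, scipy, OpenCV 4.12 (cv2) and the standard library are available. Lean on these libraries where they do the work, as an engineer would, in place of code of your own. Each camera call takes 0.05 s, during which the arm holds its last target. There are 200 camera calls.

## Working session

There is one attempt and no reset: what is moved stays moved. The work goes in short steps, Python scripts to look and compute and a tool call to move; the robot and the scene stay as the last step left them, time stands still between calls to the robot, and variables do not carry over. Pictures are saved under pics/ and viewed, at most 10 in all, crops included, and the job is handed in when it is done.

Besides the shell and the picture viewer there is one more tool, called as name(argument=value, ...) on one line, values as JSON. send_rows: Moves the arm, as the interface text tells. Its arguments: {"type":"object","properties":{"moves":{"type":"string"},"newtons":{"type":"number"}},"required":["moves"]}

```bash
mkdir -p pics
python3 - <<'E'
from plant import ctrl
import cv2,numpy as np
s=ctrl.get_state();print(s['time'],s['eef_pos'],s['tcp_rot'],s['opening'])
for n in('top','side'):
    c=ctrl.read_camera(n);cv2.imwrite(f'pics/{n}0.png',c['image'][:,:,::-1]);print(n,{k:v for k,v in c.items() if k!='image'})
E
```

```text
0.0 [ 0.2939136  -0.60696178  0.2439289 ] [ 9.74707593e-01  2.23480907e-01 -8.51589483e-05 -1.17662273e-03] 0.998287017014616
top {'fovy': 53.456605212208686, 'cx': 315.733511288762, 'cy': 247.40038496871634, 'extrinsics': array([[ 5.96214723e-04,  9.97898732e-01, -6.47901598e-02,
         3.87033090e-01],
       [-9.99904567e-01, -2.99344123e-04, -1.38118651e-02,
         3.10124673e-02],
       [-1.38022372e-02,  6.47922115e-02,  9.97803321e-01,
         1.20437906e+00],
       [ 0.00000000e+00,  0.00000000e+00,  0.00000000e+00,
         1.00000000e+00]])}
side {'fovy': 43.41495200130064, 'cx': 322.6384459955961, 'cy': 241.84281201465157, 'extrinsics': array([[-0.95377392,  0.18818659, -0.23430989,  0.08821774],
       [-0.2999902 , -0.64267905,  0.70496064,  1.13853535],
       [-0.01792192,  0.74266375,  0.66942465,  1.15543212],
       [ 0.        ,  0.        ,  0.        ,  1.        ]])}
```

View pics/top0.png

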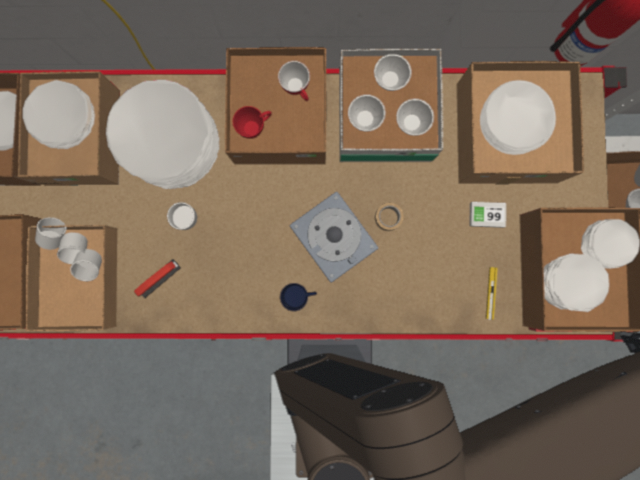

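View pics/side0.png

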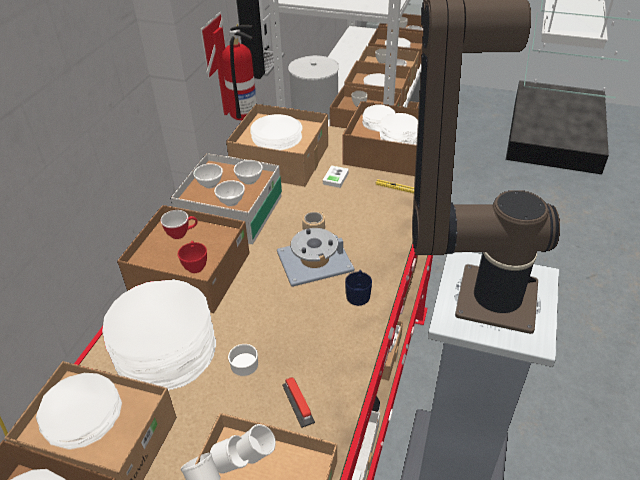

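The top view shows the holder at about (334,235), with the post near (350,260). The mug is at (295,296) and the spare roll at (389,216). The side view shows the plate at about (315,243). Next I'll enlarge both views.

Run:
```python
import cv2,numpy as np
a=cv2.imread('pics/top0.png')[188:288,284:384];b=cv2.imread('pics/side0.png')[205:305,265:365]
cv2.imwrite('pics/c.png',np.hstack([cv2.resize(i,None,fx=4,fy=4,interpolation=cv2.INTER_CUBIC) for i in(a,b)]))
```

```text
(no output)
```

View pics/c.png

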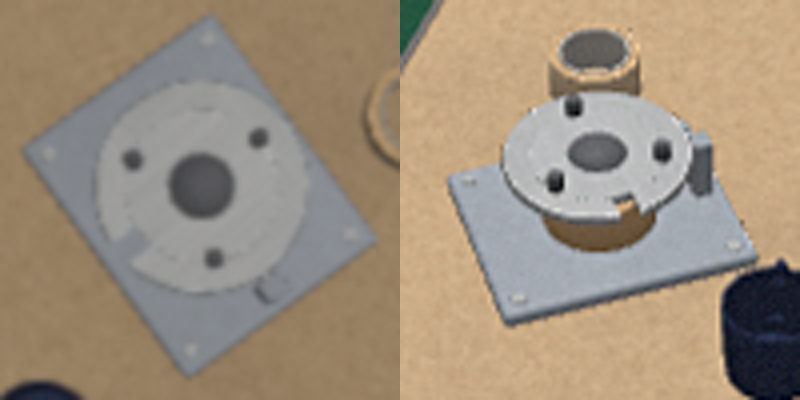

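The crop shows the notch at about (125,248) and the post at (270,288), with the dome at (202,186). The studs are at (132,160), (259,138) and (214,258). Now I'll turn these into positions.

```bash
cat > h.py <<'E'
import numpy as np
def ray(c,u,v):
    f=240/np.tan(np.radians(c['fovy']/2));E=c['extrinsics']
    d=E[:3,:3]@np.array([(u-c['cx'])/f,-(v-c['cy'])/f,-1]);return E[:3,3],d
def onz(c,u,v,z):
    o,d=ray(c,u,v);return (o+d*(z-o[2])/d[2])
def blobs(im,x0,y0,x1,y1,th,k=4):
    import cv2
    g=cv2.resize(cv2.cvtColor(im[y0:y1,x0:x1],cv2.COLOR_RGB2GRAY),None,fx=k,fy=k,interpolation=cv2.INTER_CUBIC)
    n,l,s,ce=cv2.connectedComponentsWithStats((g<th).astype(np.uint8))
    return [(s[i][4],(ce[i][0]+.5)/k-.5+x0,(ce[i][1]+.5)/k-.5+y0) for i in range(1,n) if s[i][4]>60]
E
python3 - <<'E'
from plant import ctrl
from h import *
c=ctrl.read_camera('top');B=blobs(c['image'],300,200,366,270,105);print(B)
B.sort(key=lambda b:-b[0]);d=onz(c,*B[0][1:],.0715);print('dome',d)
S=[onz(c,*b[1:],.077) for b in B[1:4]]
ctr=np.mean(S,0);print('studs mean',ctr)
cor=[onz(c,284-.4+x/4,188-.4+y/4,.012) for x,y in[(211,14),(376,240),(188,377),(24,150)]];hc=np.mean(cor,0);print('base',cor,hc)
A=lambda p:(np.hypot(*(p-ctr)[:2]),np.degrees(np.arctan2(*(p-ctr)[1::-1])))
for s in S:print('stud',s,A(s))
post=onz(c,284-.4+270/4,188-.4+288/4,.059);n=onz(c,284-.4+127/4,188-.4+248/4,.064);print('post',post,A(post),'notch',n,A(n))
for i,j in((0,1),(1,2),(2,3),(3,0)):
    e=cor[j]-cor[i];print(np.hypot(*e[:2]),np.degrees(np.arctan2(e[1],e[0])))
c=ctrl.read_camera('side');
for p in blobs(c['image'],290,225,345,262,95):print(p,onz(c,*p[1:],.0715),onz(c,*p[1:],.077))
E
```

```text
[(np.int32(232), np.float64(348.1810344827586), np.float64(222.1627155172414)), (np.int32(256), np.float64(316.740234375), np.float64(227.634765625)), (np.int32(3219), np.float64(333.8432354768562), np.float64(234.09820596458528)), (np.int32(234), np.float64(337.01602564102564), np.float64(252.23504273504273)), (np.int32(105), np.float64(348.8297619047619), np.float64(261.27261904761906))]
dome [0.49237768 0.00351174 0.0715    ]
studs mean [0.49212969 0.00333374 0.077     ]
base [array([ 0.60691168, -0.00446329,  0.012     ]), array([ 0.4639105 , -0.10733617,  0.012     ]), array([0.37832865, 0.01037737, 0.012     ]), array([0.52072353, 0.11333316, 0.012     ])] [0.49246859 0.00297777 0.012     ]
stud [0.50731806 0.04425282 0.077     ] (np.float64(0.043646963433697034), np.float64(69.63605025710264))
stud [ 0.44875098 -0.00378317  0.077     ] (np.float64(0.04395864975109202), np.float64(-170.68280174047842))
stud [ 0.52032004 -0.03046843  0.077     ] (np.float64(0.044014567062905637), np.float64(-50.17256139096049))
post [ 0.43201434 -0.03811097  0.059     ] (np.float64(0.07301725300
[... 963 characters left out ...]
 np.float64(242.67461832061068)) [ 0.44729045 -0.0054174   0.0715    ] [4.45468470e-01 3.87151953e-04 7.70000000e-02]
(np.int32(895), np.float64(339.7716480446927), np.float64(247.54287709497206)) [0.41714079 0.00584088 0.0715    ] [0.4154718 0.0115883 0.077    ]
(np.int32(260), np.float64(303.525), np.float64(250.34807692307692)) [0.50609031 0.04335655 0.0715    ] [0.50396998 0.04891361 0.077     ]
(np.int32(79), np.float64(332.76107594936707), np.float64(253.3655063291139)) [0.42848898 0.03274175 0.0715    ] [0.4267624  0.03835267 0.077     ]
(np.int32(1143), np.float64(316.5320428696413), np.float64(259.75929571303584)) [0.46197757 0.06791806 0.0715    ] [0.46008107 0.0733505  0.077     ]
```

```bash
cat >> h.py <<'E'
from scipy.spatial.transform import Rotation as Ro
AX=np.array([.4923,.0033]);PIN=np.radians(-144.05)
def rows(way):
    "way: (x,y,z,psi deg of tool x), tool straight down -> move numbers from the measured pose"
    from plant import ctrl
    s=ctrl.get_state();p=np.array(s['eef_pos']);R=Ro.from_quat(s['tcp_rot']);print('t',s['time'],'pos',p.round(4),'q6',s['qpos'][5],'F',np.round(s['contact_force'],1))
    print('psi',np.degrees(np.arctan2(*R.as_matrix()[1::-1,0])))
    for x,y,z,a in way:
        T=Ro.from_euler('z',a,degrees=True)*Ro.from_euler('x',180,degrees=True)
        r=(R.inv()*T).as_rotvec()/(2*np.pi);d=R.inv().apply(np.array([x,y,z])-p)/.2
        print(' '.join(f'{v:.4f}' for v in [*r,*d]))
def push(phi,gap,r=.044,z=.086):
    "TCP behind a stud at phi deg, face gap from stud"
    f=np.radians(phi);u=np.array([np.cos(f),np.sin(f)]);t=np.array([-u[1],u[0]])
    q=AX+r*u-(.017+gap)*t;return (*q,z,phi+90)
E
python3 -c "
from h import *
a=push(-50.4,.01);print(a);rows([(*a[:2],.24,a[3]),(*a[:2],.13,a[3])])"
```

```text
(np.float64(0.49954279799399604), np.float64(-0.047813030405349344), 0.086, 39.6)
t 0.2 pos [ 0.294  -0.6072  0.2445] q6 -0.14996928210953542 F [ 0.3 -0.4 -0.7]
psi 25.8276762878955
-0.0002 -0.0001 -0.0383 2.1435 -2.0697 0.0257
-0.0002 -0.0001 -0.0383 2.1433 -2.0689 0.5757
```

send_rows(moves="0 0 0 0.715 -0.69 0 -1;0 0 0 0.715 -0.69 0 -1;0 0 0 0.715 -0.69 0 -1;0 0 0 0.715 -0.69 0 -1", newtons=20)

```text
time: 0.7
eef_pos: [0.3636, -0.4178, 0.245]
tcp_rot: [0.974, 0.225, 0.0, -0.001]
contact_force: [0.2, 0.2, -0.4]
opening: 0.145
finger_force: 0.0
```

send_rows(moves="0 0 0 0.715 -0.69 0 -1;0 0 0 0.715 -0.69 0 -1;0 0 0 0.715 -0.69 0 -1;0 0 0 0.715 -0.69 0 -1")

```text
time: 1.2
eef_pos: [0.432, -0.2324, 0.2454]
tcp_rot: [0.974, 0.225, 0.0, 0.0]
contact_force: [0.4, -0.8, -0.3]
opening: 0.002
finger_force: 0.0
```

send_rows(moves="0 0 -0.038 0.714 -0.69 0 -1;0 0 -0.038 0.714 -0.69 0 -1;0 0 -0.038 0.714 -0.69 0 -1;0 0 -0.038 0.714 -0.69 0.0 -1;0 0 -0.038 0.714 -0.69 0.5 -1;0 0 -0.038 0.714 -0.69 0.5 -1;0 0 -0.038 0.714 -0.69 0.5 -1;0 0 -0.038 0.714 -0.69 0.5 -1")

```text
time: 2.2
eef_pos: [0.5009, -0.0496, 0.147]
tcp_rot: [0.941, 0.337, 0.001, 0.001]
contact_force: [-0.0, -0.6, 0.9]
opening: 0.001
finger_force: 0.0
```

Run:
```python
from h import *
from plant import ctrl
import cv2
rows([push(-50.4,.01,z=.12),push(-50.4,.01)]);print(ctrl.get_state()['opening'])
I=[cv2.resize(ctrl.read_camera(n)['image'][y:y+150,x:x+100,::-1],None,fx=4,fy=4,interpolation=2) for n,x,y in(('top',284,160),('side',265,155))]
cv2.imwrite('pics/d.png',np.hstack(I))
```

```text
t 2.2 pos [ 0.5009 -0.0496  0.147 ] q6 0.5826101526418634 F [-0.  -0.6  0.9]
psi 39.419763390627644
0.0004 -0.0002 -0.0005 0.0001 -0.0117 0.1351
0.0004 -0.0002 -0.0005 -0.0001 -0.0121 0.3051
0.0007395583447890847
```

View pics/d.png

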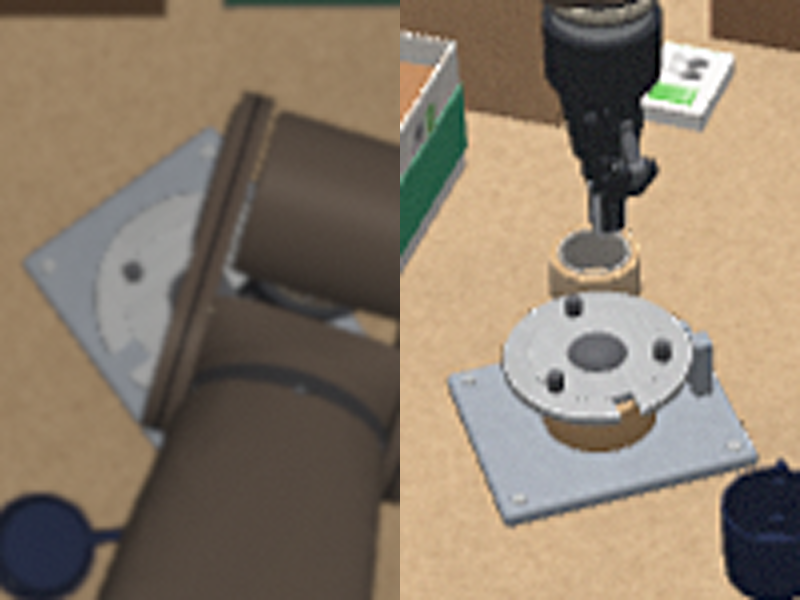

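The side view shows all three studs with the plate unmoved, and the closed fingertip at about crop (607,228). The arm hides the top view. I'll go lower and check where the tip projects.

send_rows(moves="0 0 0 0 -0.012 0.1 -1;0 0 0 0 -0.012 0.2 -1;0 0 0 0 -0.012 0.2 -1")

```text
time: 2.68
eef_pos: [0.4981, -0.0464, 0.1056]
tcp_rot: [0.941, 0.338, -0.0, -0.0]
contact_force: [0.5, -0.2, -0.5]
opening: -0.002
finger_force: 0.0
```

Run:
```python
from h import *
from plant import ctrl
import cv2
rows([push(-50.4,.01)])
c=ctrl.read_camera('side');im=c['image'][:,:,::-1].copy()
E=c['extrinsics'];f=240/np.tan(np.radians(c['fovy']/2))
def pr(p):
    q=E[:3,:3].T@(np.array(p)-E[:3,3]);return c['cx']-f*q[0]/q[2],c['cy']+f*q[1]/q[2]
p=np.array(ctrl.get_state()['eef_pos'])
print('tip',pr(p-[0,0,.014]),'studb top',pr([.5203,-.0305,.083]))
cv2.imwrite('pics/e.png',cv2.resize(im[175:275,265:365],None,fx=6,fy=6,interpolation=2))
```

```text
t 2.675 pos [ 0.4981 -0.0464  0.1056] q6 0.5855595428914694 F [ 0.5 -0.2 -0.5]
psi 39.500713105365506
-0.0000 0.0000 -0.0003 0.0010 0.0100 0.0981
tip (np.float64(316.38886993599994), np.float64(223.6831679750237)) studb top (np.float64(307.16047363506675), np.float64(228.57316911009463))
```

View pics/e.png

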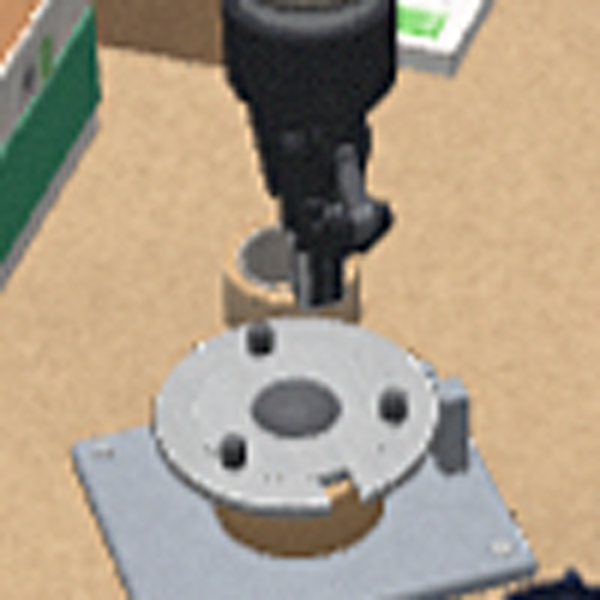

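The tip should be at crop (308,292) and shows at about (320,300). Stud_b's top should be at (253,321) and shows at about (260,328). Both are off by the same 1–2 px, so the calibration holds. I'll descend behind stud_b.

send_rows(moves="0 0 0 0 0.005 0.03 -1;0 0 0 0 0.005 0.06 -1;0 0 0 0 0.005 0.092 -1;0 0 0 0 0.005 0.092 -1")

```text
time: 3.22
eef_pos: [0.4983, -0.0468, 0.0861]
tcp_rot: [0.941, 0.338, -0.001, -0.001]
contact_force: [-0.3, -0.4, -0.4]
opening: 0.0
finger_force: 0.0
```

Run:
```python
from h import *
rows([push(-50.4,.005),push(-50.4,.0)]+[push(a,0) for a in np.arange(-42.4,37,8)])
```

```text
t 3.225 pos [ 0.4983 -0.0468  0.0861] q6 0.5844899495516618 F [-0.3 -0.4 -0.4]
psi 39.509835319990806
-0.0002 0.0001 -0.0003 0.0268 0.0079 0.0007
-0.0002 0.0001 -0.0003 0.0518 0.0079 0.0007
-0.0002 0.0001 -0.0225 0.0833 0.0175 0.0006
-0.0002 0.0001 -0.0447 0.1158 0.0227 0.0006
-0.0003 0.0001 -0.0669 0.1487 0.0233 0.0005
-0.0003 0.0001 -0.0891 0.1813 0.0193 0.0005
-0.0003 0.0001 -0.1114 0.2131 0.0108 0.0005
-0.0003 0.0000 -0.1336 0.2434 -0.0021 0.0005
-0.0003 0.0000 -0.1558 0.2716 -0.0190 0.0005
-0.0003 0.0000 -0.1780 0.2972 -0.0397 0.0005
-0.0003 -0.0000 -0.2003 0.3197 -0.0637 0.0005
-0.0003 -0.0000 -0.2225 0.3386 -0.0907 0.0005
```

send_rows(moves="0 0 0 0.027 0.008 0 -1;0 0 0 0.052 0.008 0 -1;0 0 -0.022 0.083 0.0175 0 -1;0 0 -0.045 0.116 0.023 0 -1;0 0 -0.067 0.149 0.023 0 -1;0 0 -0.089 0.181 0.019 0 -1;0 0 -0.111 0.213 0.011 0 -1;0 0 -0.134 0.243 -0.002 0 -1;0 0 -0.156 0.272 -0.019 0 -1;0 0 -0.178 0.297 -0.04 0 -1;0 0 -0.189 0.309 -0.052 0 -1;0 0 -0.189 0.309 -0.052 0 -1")

```text
time: 4.72
eef_pos: [0.5402, 0.0007, 0.0871]
tcp_rot: [0.591, 0.807, 0.0, 0.0]
contact_force: [0.3, 0.3, 0.3]
opening: -0.004
finger_force: 0.0
```

Run:
```python
from h import *
from plant import ctrl
import cv2
rows([push(a,0) for a in (29.6,33,36)])
for n in('side','top'):
    c=ctrl.read_camera(n);x,y=(265,175) if n=='side' else (284,188)
    cv2.imwrite(f'pics/f{n}.png',c['image'][:,:,::-1])
    print(n)
    for p in blobs(c['image'],290,222,345,262,95):
        q=onz(c,*p[1:],.077);print(p[0],np.round(p[1:],1),q.round(4),np.hypot(*(q[:2]-AX)).round(4),np.degrees(np.arctan2(*(q[:2]-AX)[::-1])).round(1))
a=[cv2.resize(cv2.imread(f'pics/f{n}.png')[y:y+100,x:x+100],None,fx=4,fy=4,interpolation=2) for n,x,y in(('top',284,188),('side',265,185))]
cv2.imwrite('pics/f.png',np.hstack(a))
```

```text
t 4.725 pos [0.5402 0.0007 0.0871] q6 -0.4926736914310022 F [0.3 0.3 0.3]
psi 107.53386896573971
0.0001 0.0000 -0.0335 0.0474 0.0083 0.0054
0.0001 0.0000 -0.0430 0.0613 0.0101 0.0054
0.0001 0.0000 -0.0513 0.0736 0.0110 0.0054
side
3511 [299.2 228.6] [ 0.5438 -0.0309  0.077 ] 0.0618 -33.6
66 [323.7 225.1] [ 0.4836 -0.0637  0.077 ] 0.0676 -97.4
229 [321.6 231.8] [ 0.4807 -0.0351  0.077 ] 0.0401 -106.9
421 [314.8 244.7] [0.4823 0.0195 0.077 ] 0.0191 121.7
867 [339.7 247.4] [0.4157 0.0111 0.077 ] 0.077 174.2
255 [322.5 250.8] [0.4554 0.0366 0.077 ] 0.0497 138.0
61 [332.7 253.5] [0.4269 0.0388 0.077 ] 0.0745 151.5
818 [316.5 259.9] [0.46   0.0737 0.077 ] 0.0775 114.7
top
29559 [321.4 241.7] [0.4739 0.0332 0.077 ] 0.0351 121.6
```

View pics/f.png

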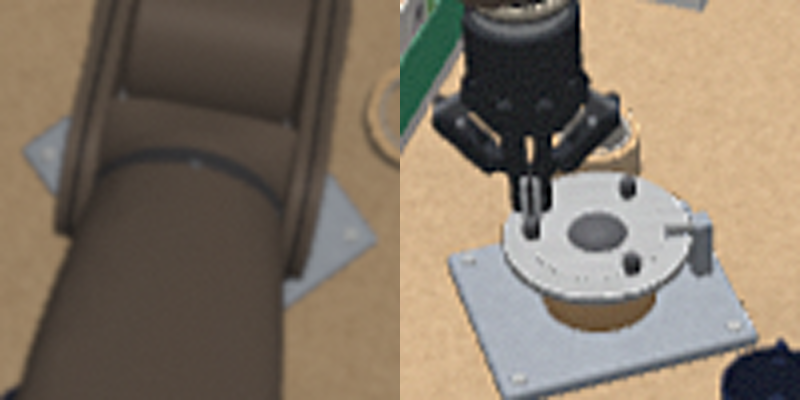

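In the side view the plate has turned, and the studs, corrected for the side camera's offset, read about 69.8° turned. The notch is at 199.3° and the pin at 216°. I'll push on slowly.

send_rows(moves="0 0 -0.011 0.016 0.003 0 -1;0 0 -0.021 0.031 0.006 0 -1;0 0 -0.031 0.045 0.008 0 -1;0 0 -0.037 0.053 0.009 0 -1;0 0 -0.043 0.061 0.010 0 -1;0 0 -0.043 0.061 0.010 0 -1")

```text
time: 5.58
eef_pos: [0.5382, 0.0126, 0.087]
tcp_rot: [0.477, 0.879, 0.0, 0.0]
contact_force: [0.9, -0.6, 0.5]
opening: 0.002
finger_force: 0.2
```

```bash
cat >> h.py <<'E'
def side_angle(c):
    "notch angle (deg) from studs a and c in the side view, bias from start pictures removed"
    for p in blobs(c['image'],290,222,345,262,95):
        q=onz(c,*p[1:],.077)[:2]+[.0034,-.0045]-AX;r=np.hypot(*q)
        if .041<r<.047: a=np.degrees(np.arctan2(q[1],q[0]))%360;print(p[0],np.round(p[1:],1),'r',r.round(4),'ang',a.round(1),'notch mod120',((a+60)%120).round(1))
E
python3 - <<'E'
from h import *
from plant import ctrl
import cv2
rows([push(a,0) for a in (34,35,36)])
c=ctrl.read_camera('side');side_angle(c)
cv2.imwrite('pics/g.png',cv2.resize(c['image'][205:285,285:365,::-1],None,fx=7,fy=7,interpolation=2))
E
```

```text
t 5.575 pos [0.5382 0.0126 0.087 ] q6 -0.7414621618813705 F [ 0.9 -0.6  0.5]
psi 123.02010968492078
0.0000 0.0000 -0.0027 0.0047 0.0038 0.0051
0.0000 0.0000 -0.0055 0.0086 0.0052 0.0051
0.0000 0.0000 -0.0083 0.0125 0.0065 0.0051
233 [317.7 230.9] r 0.0437 ang 274.1 notch mod120 94.1
232 [298. 245.] r 0.0439 ang 35.4 notch mod120 95.4
258 [325.8 248.9] r 0.044 ang 154.3 notch mod120 94.3
```

View pics/g.png

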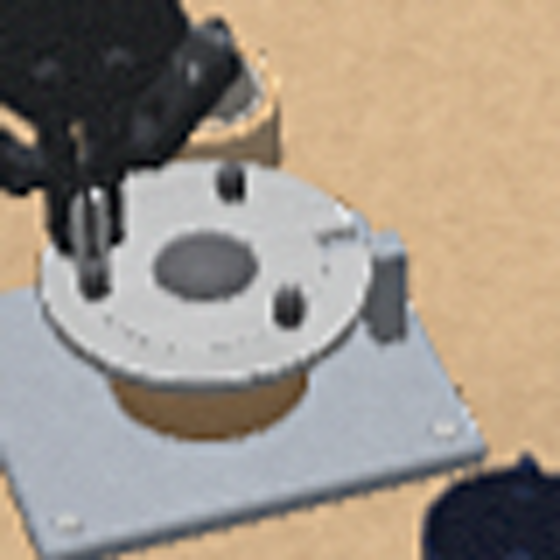

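The side view shows the notch at crop (340,235), nearly at the post at (390,245). It reads about 214.3°, so about 1.6° is left. I'll nudge it, back off and lift.

send_rows(moves="0 0 -0.002 0.003 0.002 0 -1;0 0 -0.004 0.0065 0.003 0 -1;0 0 -0.004 0.0065 0.003 0 -1;0 0 -0.004 -0.04 0.003 0 -1;0 0 -0.004 -0.06 0.003 0 -1;0 0 -0.004 -0.06 0.003 -0.15 -1;0 0 -0.004 -0.06 0.003 -0.25 -1;0 0 -0.004 -0.06 0.003 -0.25 -1")

```text
time: 6.62
eef_pos: [0.5466, 0.0024, 0.1388]
tcp_rot: [0.466, 0.885, 0.001, 0.002]
contact_force: [0.1, 0.6, -0.1]
opening: 0.005
finger_force: 0.0
```

Run:
```python
from h import *
from plant import ctrl
side_angle(ctrl.read_camera('side'))
rows([(*AX,.136,124),(*AX,.1,124),(*AX,.091,124),(*AX,.079,124)])
```

```text
217 [317.  230.8] r 0.0438 ang 276.5 notch mod120 96.5
238 [298.3 245.3] r 0.0437 ang 37.2 notch mod120 97.2
251 [326.3 248.6] r 0.0442 ang 156.2 notch mod120 96.2
t 6.675 pos [0.5456 0.0026 0.1373] q6 -0.782623756366749 F [-0.2 -0.1  0.3]
psi 124.4521951104381
0.0001 0.0001 0.0013 0.1536 -0.2176 0.0061
0.0001 0.0001 0.0013 0.1538 -0.2178 0.1861
0.0001 0.0001 0.0013 0.1538 -0.2178 0.2311
0.0001 0.0001 0.0013 0.1539 -0.2179 0.2911
```

The notch is at about 216.4° against the pin's 216°, well within tolerance. I'll move over the dome and come down to about 4 mm above it.

send_rows(moves="0 0 0 0.077 -0.11 0 -1;0 0 0 0.154 -0.218 0 -1;0 0 0 0.154 -0.218 0 -1;0 0 0 0.154 -0.218 0.1 -1;0 0 0 0.154 -0.218 0.18 -1;0 0 0 0.154 -0.218 0.215 -1;0 0 0 0.154 -0.218 0.215 -1")

```text
time: 7.55
eef_pos: [0.4916, 0.0036, 0.0931]
tcp_rot: [0.466, 0.885, -0.0, -0.001]
contact_force: [0.4, 0.2, 0.1]
opening: 0.0
finger_force: 0.0
```

send_rows(moves="0 0 0 0 0 0.007 -1;0 0 0 0 0 0.014 -1;0 0 0 0 0 0.021 -1;0 0 0 0 0 0.028 -1;0 0 0 0 0 0.035 -1;0 0 0 0 0 0.035 -1")

```text
time: 8.3
eef_pos: [0.492, 0.0036, 0.0873]
tcp_rot: [0.466, 0.885, 0.0, 0.0]
contact_force: [-1.1, -0.2, 3.4]
opening: 0.001
finger_force: 1.9
```

Contact is made at 3.4 N. I'll press on in small steps.

send_rows(moves="0 0 0 0 0 0.005 -1;0 0 0 0 0 0.01 -1;0 0 0 0 0 0.015 -1;0 0 0 0 0 0.015 -1")

```text
time: 8.8
eef_pos: [0.4919, 0.0035, 0.0839]
tcp_rot: [0.466, 0.885, 0.0, 0.0]
contact_force: [0.3, 0.7, 2.9]
opening: 0.001
finger_force: 1.6
```

send_rows(moves="0 0 0 0 0 0.004 -1;0 0 0 0 0 0.008 -1;0 0 0 0 0 0.008 -1")

```text
time: 9.18
eef_pos: [0.4919, 0.0035, 0.0823]
tcp_rot: [0.466, 0.885, 0.0, 0.0]
contact_force: [0.4, 0.7, 3.0]
opening: 0.001
finger_force: 1.6
```

The plate is about 6 mm down with the force steady, so it is past the pin.

send_rows(moves="0 0 0 0 0 0.004 -1;0 0 0 0 0 0.008 -1;0 0 0 0 0 0.012 -1;0 0 0 0 0 0.012 -1")

```text
time: 9.68
eef_pos: [0.4919, 0.0035, 0.0799]
tcp_rot: [0.466, 0.885, 0.0, 0.0]
contact_force: [1.2, -0.4, 3.5]
opening: 0.0
finger_force: 1.6
```

send_rows(moves="0 0 0 0 0 0.003 -1;0 0 0 0 0 0.005 -1;0 0 0 0 0 0.005 -1")

```text
time: 10.05
eef_pos: [0.4919, 0.0036, 0.0789]
tcp_rot: [0.466, 0.885, 0.0, 0.0]
contact_force: [0.4, -0.0, 3.0]
opening: -0.0
finger_force: 1.8
```

Force is still at the sliding level, so I'll continue to the stop.

send_rows(moves="0 0 0 0 0 0.002 -1;0 0 0 0 0 0.004 -1;0 0 0 0 0 0.004 -1")

```text
time: 10.42
eef_pos: [0.492, 0.0035, 0.0788]
tcp_rot: [0.466, 0.885, -0.0, 0.0]
contact_force: [-1.1, 0.6, 7.0]
opening: 0.002
finger_force: 3.7
```

send_rows(moves="0 0 0 0 0 0.002 -1;0 0 0 0 0 0.004 -1;0 0 0 0 0 0.004 -1")

```text
time: 10.8
eef_pos: [0.4921, 0.0035, 0.0787]
tcp_rot: [0.466, 0.885, -0.0, -0.0]
contact_force: [-3.3, 0.6, 12.0]
opening: -0.0
finger_force: 5.7
```

The force is rising at TCP z 0.0787, which is the hard stop at full depth. I'll lift straight up, swing clear to the right and check.

send_rows(moves="0 0 0 0 0 -0.05 -1;0 0 0 0 0 -0.2 -1;0 0 0 0 0 -0.5 -1;0 0 0 0 0 -0.8 -1;0 0 0 0 0 -0.8 -1;0 0 0 -0.3 0.25 -0.8 -1;0 0 0 -0.6 0.5 -0.8 -1;0 0 0 -0.9 0.6 -0.8 -1;0 0 0 -1 0.65 -0.8 -1;0 0 0 -1 0.65 -0.8 -1;0 0 0 -1 0.65 -0.8 -1")

```text
time: 12.18
eef_pos: [0.7109, -0.0874, 0.2348]
tcp_rot: [0.466, 0.885, -0.0, -0.002]
contact_force: [0.2, -0.3, 0.3]
opening: 0.001
finger_force: 0.0
```

Run:
```python
from plant import ctrl
import cv2,numpy as np
from h import *
I=[]
for n,x,y in(('top',284,188),('side',265,205)):
    c=ctrl.read_camera(n)
    I.append(cv2.resize(c['image'][y:y+100,x:x+100,::-1],None,fx=4,fy=4,interpolation=2))
    for b in blobs(c['image'],300,215,350,260,95):
        q=onz(c,*b[1:],.067)[:2]+(0 if n=='top' else np.array([.0034,-.0045]))-AX
        print(n,b[0],np.round(b[1:],1),np.hypot(*q).round(4),np.degrees(np.arctan2(q[1],q[0])).round(1))
cv2.imwrite('pics/z.png',np.hstack(I))
```

```text
top 24908 [332.  238.5] 0.0111 155.5
side 262 [310.7 219.8] 0.1025 -66.8
side 67 [323.7 225.2] 0.0823 -91.3
side 231 [317.2 233.7] 0.0434 -84.1
side 806 [340.  247.4] 0.0711 -174.1
side 398 [314.9 247.5] 0.0136 119.0
side 236 [326.3 251.5] 0.0444 155.9
```

View pics/z.png

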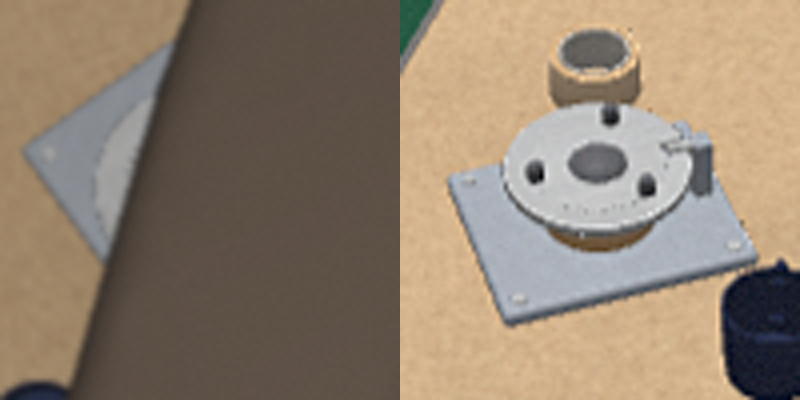

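The side view shows the plate seated lower, with the pin in the notch at crop (680,145). The stud angles, worked out for the plate at full depth, agree. The arm is clear and the mug and spare roll haven't moved.

```bash
python3 -c "
from plant import ctrl
print(ctrl.sign_off())"
```

```text
the job is handed in; nothing more can be done
None
```

I turned the plate about 87° by pushing stud_b, pressed it to its stop (about 10 mm down, 12 N at most in the readings) with the pin in the notch, and handed the job in with the arm clear; the sign-off gave no verdict.

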